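# Set the window panel on the sloped glue-up stand

### The job

Pull the tall plywood panel with the square window up out of its slot in the rack and set it on the sloped stand: lower edge on the ledge, lying flat against the leaning back board, centred from side to side. Keep hold of it until it lies on the stand, do not drop it or let it topple into place. Leave the other panels in the rack and everything else on the bench where they are.

Things in the scene. Friction and masses are not known exactly. Their poses are not given: they have to be found in the camera images.
- window_panel: tall plywood panel, about 80 g, 9 thick x 120 wide x 140 tall mm, a 54 x 46 mm window in its middle, toothed upright edges, both faces alike. Origin at the middle of its lower edge; z up the panel (straight top edge at 140 mm, 47 mm of solid wood above the window), y along its width, x through its thickness. Starts loosely upright in one of the rack's slots, leaning up to 5 degrees
- window_mid (a point): centre of the panel's window and of the panel, 70 mm above its lower edge, at mid-thickness
- rack: grey rack, fixed; origin at the centre of its underside. Base 160 (x) x 140 (y) x 12 mm; three slots at x = -45, 0, +45 mm, each running along y between two fins 6 thick, 110 long, 50 tall above the base; slots 13 mm wide, open at top and ends. Panels stand on the base, 12 mm above the bench
- stand: white stand, fixed; origin at the centre of its underside. Base 140 (x) x 130 (y) x 12 mm. Two struts carry the leaning back board and the ledge (seat); the board's top leans to the stand's -x (roughly towards the robot), its resting face looks up and to +x
- seat: the stand's back board and ledge, fixed. Origin mid-width in the corner between them, 40 mm to the stand's +x, 60 mm above the bench. z up along the board's face, 35 degrees off vertical; x out of the face; y along the ledge. Board 120 wide, 85 long, 8 thick; ledge 130 wide, 18 deep, 8 thick, square to the face, no lip. A panel laid there stands 55 mm past the board and stays when let go
- low_panel_a: plain plywood panel without a window, 9 thick x 100 wide x 90 tall mm, standing in another slot of the rack; origin at the middle of its lower edge; x axis along its thickness, z up; leave it there
- low_panel_b: plain plywood panel without a window, 9 thick x 100 wide x 90 tall mm, standing in another slot of the rack; origin at the middle of its lower edge; x axis along its thickness, z up; leave it there
- glue_bottle: white plastic glue bottle standing, 40 diameter x 130 tall mm, origin at its foot; leave alone
- drink_can: aluminium can standing, 66 diameter x 145 tall mm, origin at its foot; leave alone
- tape_measure: black tape measure, about 80 x 40 x 62 tall mm, origin at its foot; leave alone
- ply_box: open half-built plywood box, 95 x 95 x 90 tall mm, origin at its foot; leave alone
- clear_tray: clear open plastic tray, 130 x 190 x 55 tall mm, origin at its foot; leave alone
- screwdriver: screwdriver lying on the bench, 200 mm long; leave alone
Things that resemble listed ones, but are neither listed nor needed, are in the scene too. Leave any black or green look-alike of the window_panel alone.

How it is judged (in metres and radians):
On the way, in this order (a step that is already met when the one before it is completed fails the run):
1. the window panel is lifted clear of the rack in the fingers (height (world z) of window_mid above 0.14 m and contact force between the fingers and window_panel above 0.5 N), for 0.1 s.
2. the panel lies on the ledge and against the back board while the fingers still hold it (x of window_mid in the frame of seat between -0.003 and 0.012 m and y of window_mid in the frame of seat between -0.02 and 0.02 m and z of window_mid in the frame of seat between 0.064 and 0.076 m and angle between the x axis of window_panel and the x axis of seat, either way round below 0.12 rad and angle between the z axis of window_panel and the z axis of seat, either way round below 0.12 rad and contact force between the fingers and window_panel above 0.5 N), for 0.2 s.
At the end, for the whole second after the job is handed in: The window panel rests on the stand, released and still: centred within 20 mm, lower edge within 6 mm of the ledge, its middle plane -3 to 12 mm off the board face (4.5 when flat), flat against the board and square to the ledge within 0.12 rad (x of window_mid in the frame of seat between -0.003 and 0.012 m and y of window_mid in the frame of seat between -0.02 and 0.02 m and z of window_mid in the frame of seat between 0.064 and 0.076 m and angle between the x axis of window_panel and the x axis of seat, either way round below 0.12 rad and angle between the z axis of window_panel and the z axis of seat, either way round below 0.12 rad and contact force between window_panel and stand above 0.1 N and linear speed of window_panel below 0.02 m/s and angular speed of window_panel below 0.2 rad/s); the robot touches nothing.
It fails at once if a low panel is moved by more than 20 mm (distance of any of low_panel_a, low_panel_b from where it was at the start of the episode above 0.02 m).
It fails at once if another thing on the bench is moved by more than 30 mm (distance of any of glue_bottle, drink_can, tape_measure, ply_box, clear_tray, screwdriver from where it was at the start of the episode above 0.03 m).
It also fails if it takes over 40 s, if anything falls off the work surface, if the arm or the gripper's body presses on something with over 40 N, if the wrist force passes 120 N, or if a joint passes its speed limit or range.

### The arm

A 6-joint arm with a two-finger parallel gripper is mounted at the origin on the work surface. World frame = base frame: x ahead of the robot, y to its left, z up, the work surface at z = 0. Lengths are in m, angles in degrees, forces in N, time in s.
With the tool pointing down it reaches from about 0.225 to 0.725 m from the base axis. Payload 3.1 kg.
Tool frame: the origin (TCP) lies on the centre line of the jaws, within the pads' length; the fingertips stand 19 mm ahead of it and the grasp point (between the pads) is the TCP; z points along the fingers, y is the direction in which the jaws open and shut (so a half turn about z gives the same grasp; the last joint's range is limited). The gripper opens to 85 mm and grips with 20 to 120 N. Pads are 22 mm wide; open, the fingers measure 114 mm over their backs; the gripper's body (76 mm by 85 mm) begins 54 mm behind the grasp point. The pads swing forward as they close: fully open they stand 13 mm farther back than shut.
Start: joints at [59.141, 2.75, 5.684, 92.934, 0, 82.678], TCP at [0.21, 0.481, 0.25] pointing down, gripper open.
Joint ranges: [-166.93, 166.93], [-56.73, 111.36], [-69.38, 81.34], [-121.58, 131.49], [-85.45, 84.26], [-180, 180]. Speed limits (degrees/s): [159.86, 159.86, 180, 180, 180, 180].

### API

Orientations are given as a 3x3 rotation matrix whose columns are the frame's x, y, z axes.
In Python, from bench import manip gives the robot as it stands.
- The arm moves only by the tool send_rows, never from a script. Its arguments are lists of equal length, an entry for each row: "delta_rot": the turn, a rotation vector about the tool's x, y, z in rad, a list of three; "xyz": the shift along the tool's x, y, z in cm, a list of three; "jaw": the opening, from 0 (shut) to 1 (fully open). A call has exactly 8 rows; each row is the pose to reach, as a shift and turn from the pose commanded when the call began, along the tool's axes at that moment; what a row does not reach only later rows make up. A row lasts 1/10 s, in which the tool goes at most 50 mm and 8.59 degrees, less where a joint would pass 70% of its speed; a pose out of reach is approached as far as the arm can. A call with a gripper value outside its range is refused whole. The fingers move at their own pace and stop on an object; "newtons" is the grip in N (left out, the last holds). Time passes only in rows, so rows that repeat a pose let the fingers close, or fill a call up. It gives the time, the measured TCP pose, the force and the opening at its end, in the units of the state.
- manip.get_state(): the state, without advancing time (a new reading comes with each control period).
- manip.grab_frame(name): name is "scene" or "top" or "wrist"; returns the picture (420x560x3 uint8, blue, green, red); there is no depth.
- manip.camera_params(name): a dict with "K" (3x3 intrinsics, pixels), "R" (3x3) and "t" (3): a world point X has camera coordinates R X + t. Camera axes: x right, y down, z forward; pixel columns grow to the right and rows downward; lengths in m; the calibration is good to about 2 mm. A picture is of the moment at which its call begins: read the wrist's pose just before it. camera_params takes no time and is no camera call; for the wrist camera it gives the pose at the moment of the call.
- manip.finish_job(): hands the job in, once; it reports no verdict.
Trained networks look in the newest picture that a camera, given by its name, has taken for a name from the list of things; names that differ only in an ending like _2 or _b are one class to them, and where a whole thing is asked for, a point or a joint stands for the part that bears it (a point fixed in the world has none). Each returns a list of dicts, best first, with "confidence" (0 to 1); they miss things now and then, are a little off and sometimes report something else, mostly with a low value. They report only what shows in the picture. A call takes as long as a camera call. They do not tell look-alikes from the thing itself.
- manip.search_frame(label, camera): "bbox" ([left, top, width, height] in pixels, round what is visible of it).
The state is a dict: "time": time; "qpos": joint angles; "qvel": joint speeds; "effort": joint torques, N m; "ee_pos": TCP position; "tool_rot": TCP orientation; "force": force on the tool from outside, world axes, zero at the start; "wrist_torque": the same for the moment, N m; "opening": finger opening in m.
Only numpy, scipy, OpenCV 4.12 (cv2) and the standard library are available. Lean on these libraries where they do the work, as an engineer would, in place of code of your own. Each camera call takes 0.05 s, during which the arm holds its last target. There are 200 camera calls.

## Working session

There is one attempt and no reset: what is moved stays moved. The work goes in short steps, Python scripts to look and compute and a tool call to move; the robot and the scene stay as the last step left them, time stands still between calls to the robot, and variables do not carry over. Pictures are saved under pics/ and viewed, on a budget of 10 in all, crops included, one or two more only if the job needs it, and the job is handed in when it is done.

Besides the shell and the picture viewer there is one more tool, called after "Request:" by a JSON object that holds its "fn" and its "kwargs", one argument or row to a line. send_rows: Moves the arm, as the interface text tells. Its arguments: {"type":"object","properties":{"delta_rot":{"type":"array"},"xyz":{"type":"array"},"jaw":{"type":"array"},"newtons":{"type":"number"}},"required":["delta_rot","xyz","jaw"]}

```bash
mkdir -p pics; python3 - <<'E'
from bench import manip
import cv2,numpy as np
s=manip.get_state();print({k:np.round(s[k],3).tolist() for k in s})
for c in("scene","top"):
    f=manip.grab_frame(c);cv2.imwrite(f"pics/{c}0.png",f)
    p=manip.camera_params(c);print(c,np.round(p["K"],1).tolist(),np.round(p["R"],3).tolist(),np.round(p["t"],3).tolist(),np.round(-p["R"].T@p["t"],3))
    for l in("window_panel","rack","stand","seat","low_panel_a"):
        print(l,[(np.round(d["bbox"]).tolist(),round(d["confidence"],2)) for d in manip.search_frame(l,c)][:4])
E
```

```text
{'time': 0.0, 'qpos': [59.14, 2.793, 5.59, 92.934, 0.0, 82.678], 'qvel': [0.067, 0.077, 0.002, -0.027, -0.041, 0.125], 'effort': [0.001, -33.878, 32.002, 0.02, -0.0, -0.0], 'ee_pos': [0.209, 0.481, 0.249], 'tool_rot': [[-0.917, 0.399, -0.001], [0.399, 0.917, -0.002], [0.0, -0.002, -1.0]], 'force': [-0.826, 0.236, 0.848], 'wrist_torque': [-0.035, 0.01, 0.054], 'opening': 0.086}
scene [[385.3, 0.0, 274.7], [0.0, 385.3, 202.7], [0.0, 0.0, 1.0]] [[-0.383, 0.924, 0.013], [0.786, 0.334, -0.52], [-0.485, -0.189, -0.854]] [0.167, -0.368, 1.392] [1.028 0.231 0.995]
window_panel [([324.0, 292.0, 58.0, 32.0], 0.78), ([330.0, 194.0, 52.0, 32.0], 0.68), ([342.0, 144.0, 43.0, 40.0], 0.67)]
rack [([310.0, 210.0, 62.0, 62.0], 0.81)]
stand [([158.0, 150.0, 64.0, 62.0], 0.81), ([267.0, 171.0, 19.0, 27.0], 0.54)]
seat [([235.0, 285.0, 68.0, 44.0], 0.52)]
low_panel_a [([322.0, 230.0, 39.0, 23.0], 0.69), ([311.0, 211.0, 64.0, 61.0], 0.34)]
top [[417.8, 0.0, 280.3], [0.0, 417.8, 205.7], [0.0, 0.0, 1.0]] [[0.009, -1.0, 0.006], [-0.999, -0.01, -0.048], [0.048, -0.005, -0.999]] [0.041, 0.516, 1.218] [0.456 0.053 1.241]
window_panel [([196.0, 277.0, 36.0, 31.0], 0.67), ([156.0, 118.0, 52.0, 34.0], 0.6), ([183.0, 220.0, 51.0, 11.0], 0.57)]
rack [([131.0, 167.0, 36.0, 29.0], 0.66), ([362.0, 189.0, 51.0, 26.0], 0.62), ([190.0, 179.0, 55.0, 66.0], 0.59), ([410.0, 123.0, 46.0, 45.0], 0.57)]
stand [([360.0, 188.0, 54.0, 46.0], 0.9)]
seat [([366.0, 189.0, 44.0, 25.0], 0.77)]
low_panel_a [([196.0, 189.0, 33.0, 11.0], 0.66)]
```

```bash
python3 - <<'E'
import cv2,numpy as np
a=cv2.imread("pics/scene0.png");b=cv2.imread("pics/top0.png")
a=cv2.resize(a[130:350,130:410],(800,628))[:600];b=cv2.resize(b[100:325,110:410],(800,600),interpolation=cv2.INTER_CUBIC)
cv2.imwrite("pics/a.png",a);cv2.imwrite("pics/b.png",b)
E
```

```text
(no output)
```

View pics/a.png

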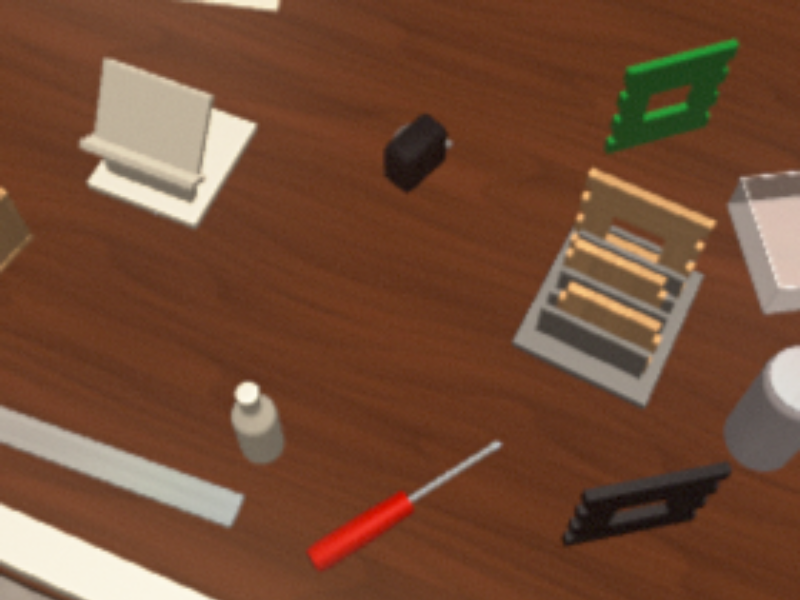

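View pics/b.png

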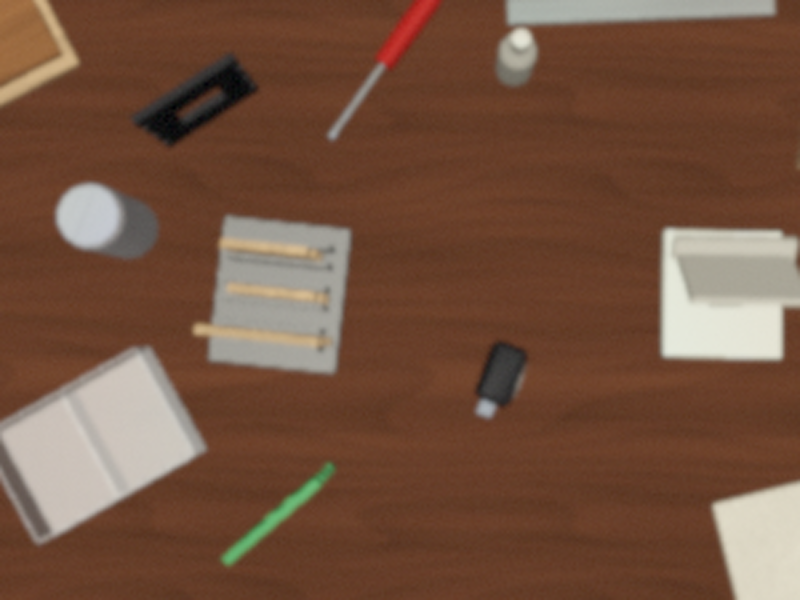

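The panel is in the rack slot nearest the robot: its top edge runs (592,172)–(714,222) in the scene crop and (194,329)–(330,341) in the top crop. The green and black panels are look-alikes. The stand base is at (661–783, 229–359) in the top crop.

```bash
cat > h.py <<'E'
from bench import manip
import numpy as np,cv2
def ray(c,uv,p=None):
    p=p or manip.camera_params(c);d=p["R"].T@np.linalg.inv(p["K"])@[*uv,1];return -p["R"].T@p["t"],d
def plane(c,uv,z,p=None):
    o,d=ray(c,uv,p);return o+d*(z-o[2])/d[2]
def tri(r1,r2):
    (a,d),(b,e)=r1,r2;d=d/np.linalg.norm(d);e=e/np.linalg.norm(e)
    s=np.linalg.lstsq(np.c_[d,-e],b-a,rcond=None)[0];P,Q=a+s[0]*d,b+s[1]*e
    return (P+Q)/2,np.linalg.norm(P-Q)
def proj(c,X,p=None):
    p=p or manip.camera_params(c);q=p["K"]@(p["R"]@np.asarray(X)+p["t"]);return q[:2]/q[2]
E
python3 - <<'E'
from h import *
np.set_printoptions(precision=4,suppress=True)
A=lambda x,y:(130+x/2.857,130+y/2.854);B=lambda x,y:(110+x/2.667,100+y/2.667)
for n,s,t in(("top+y",(714,222),(194,329)),("top-y",(592,172),(329,341))):
    print(n,*tri(ray("scene",A(*s)),ray("top",B(*t))))
for n,z,cs in(("rack",.012,((222,215),(350,230),(335,373),(207,360))),("stand",.012,((662,229),(783,230),(783,359),(661,358)))):
    P=np.array([plane("top",B(*c),z) for c in cs]);e=P[1]-P[0]+P[2]-P[3];print(n,P.mean(0),"y-dir",e[:2]/-np.linalg.norm(e[:2]),np.degrees(np.arctan2(e[0],-e[1])))
for n,cs in(("rack",((569,232),(702,272),(648,404),(514,342))),):
    P=np.array([plane("scene",A(*c),.012) for c in cs]);print(n,P)
# ledge and board top corners: scene & top
for n,s,t in(("ledge outer +y top",(204,181),(673,237)),("ledge outer -y",(82,140),(797,237)),("board top +y",(212,97),(691,300)),("board top -y",(104,60),None)):
    if t: print(n,*tri(ray("scene",A(*s)),ray("top",B(*t))))
print(manip.camera_params("wrist"))
E
```

```text
top+y [0.4604 0.2988 0.1548] 0.0016300821733129236
top-y [0.4483 0.1751 0.1461] 0.012289855215261868
rack [0.4999 0.2398 0.012 ] y-dir [0.0993 0.9951] -5.69861834446951
stand [ 0.5051 -0.2503  0.012 ] y-dir [-0.0014  1.    ] 0.0793205902139037
rack [[0.4348 0.1738 0.012 ]
 [0.4267 0.313  0.012 ]
 [0.5847 0.3021 0.012 ]
 [0.5738 0.1634 0.012 ]]
ledge outer +y top [ 0.5601 -0.1787  0.0756] 0.009038909870677065
ledge outer -y [ 0.5628 -0.3129  0.0737] 0.0022992105558656576
board top +y [ 0.4942 -0.1913  0.1251] 0.0005864535840770004
{'K': array([[310.7582,   0.    , 284.3473],
       [  0.    , 310.7582, 212.5041],
       [  0.    ,   0.    ,   1.    ]]), 'R': array([[ 0.4   ,  0.9165,  0.0008],
       [ 0.8815, -0.3849,  0.2737],
       [ 0.2511, -0.1088, -0.9618]]), 't': array([-0.5256, -0.0352,  0.3787])}
```

Request:
{"fn": "send_rows", "kwargs": {
  "delta_rot": [
    [0,0,0.15],
    [0,0,0.3],
    [0,0,0.45],
    [0,0,0.6],
    [0,0,0.75],
    [0,0,0.9],
    [0,0,1.05],
    [0,0,1.2]
  ],
  "xyz": [
    [-4.1,-1.6,0],
    [-8.1,-3.1,0],
    [-12.1,-4.7,0],
    [-16.1,-6.2,0],
    [-20.1,-7.8,0],
    [-24.2,-9.4,0],
    [-28.2,-10.9,0],
    [-32.3,-12.5,0]
  ],
  "jaw": [1,1,1,1,1,1,1,1]
}}

```text
time: 1.4
ee_pos: [0.457, 0.2364, 0.2505]
tool_rot: [[0.046, 0.999, 0.001], [0.999, -0.046, 0.0], [0.0, 0.001, -1.0]]
force: [1.0, 0.8, 0.4]
opening: 0.0853
```

```bash
python3 - <<'E'
from h import *
np.set_printoptions(precision=4,suppress=True)
s=manip.get_state();print(s["ee_pos"],s["tool_rot"],s["qpos"],s["qvel"])
f=manip.grab_frame("wrist");s=manip.get_state();p=manip.camera_params("wrist")
np.savez("w1.npz",**p);cv2.imwrite("pics/w1.png",f)
print(s["ee_pos"],s["tool_rot"],-p["R"].T@p["t"],p["R"][2])
print([(d["bbox"],d["confidence"]) for d in manip.search_frame("window_panel","wrist")])
E
```

```text
[0.457  0.2364 0.2505] [[ 0.0462  0.9989  0.0006]
 [ 0.9989 -0.0462  0.0005]
 [ 0.0005  0.0006 -1.    ]] [ 19.8734   1.1363   4.0547  92.8745   0.0119 112.5205] [-45.9833  17.7896  17.8683  -0.3475   0.0269  39.4233]
[0.4617 0.2315 0.2499] [[ 0.0566  0.9984  0.0048]
 [ 0.9984 -0.0566 -0.0049]
 [-0.0046  0.0051 -1.    ]] [0.4649 0.3016 0.3735] [-0.01   -0.2768 -0.9609]
[([1.3, 162.8, 173.4, 129.3], 0.95), ([270.2, 128.3, 23.9, 162.2], 0.92), ([467.5, 20.3, 92.5, 135.3], 0.63)]
```

View pics/w1.png

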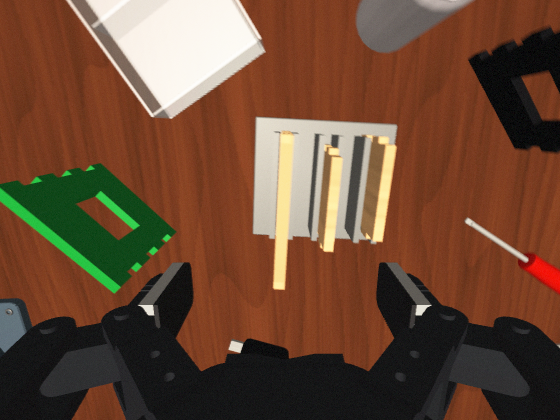

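The wrist view shows the panel's top edge as a bright strip from (287,132) to (279,289), nearly edge-on. The green panel on the left is the look-alike. The arm was still settling, so I'll measure the strip again at rest.

```bash
python3 - <<'E'
from h import *
np.set_printoptions(precision=4,suppress=True)
manip.grab_frame("wrist");s=manip.get_state();p=manip.camera_params("wrist");f=manip.grab_frame("wrist");cv2.imwrite("pics/w2.png",f)
print(s["ee_pos"],s["tool_rot"],s["qvel"])
g=f.astype(int);m=((g[:,:,2]>170)&(g[:,:,2]-g[:,:,0]>50)).astype(np.uint8);m[:,:255]=0;m[:,305:]=0
n,l,st,c=cv2.connectedComponentsWithStats(m);k=1+np.argmax(st[1:,4]);print(st[k],c[k])
pts=np.argwhere(l==k)[:,::-1].astype(np.float32);r=cv2.minAreaRect(pts);print(r)
b=cv2.boxPoints(r);b=b[np.argsort(b[:,1])];e0,e1=b[:2].mean(0),b[2:].mean(0)
for z in(.148,.152):
  P,Q=plane("",e0,z,p),plane("",e1,z,p);print(e0,e1,P,Q,(P+Q)/2,np.linalg.norm(P-Q),np.degrees(np.arctan2(*(P-Q)[:2])))
A=lambda x,y:(130+x/2.857,130+y/2.854)
print(tri(ray("",e0,p),ray("scene",A(714,222))),tri(ray("",e1,p),ray("scene",A(592,172))))
# rack base corners z=.012
for c in((256,118),(396,125)):print(plane("",c,.012,np.load("w1.npz")))
E
```

```text
[0.4573 0.2358 0.25  ] [[ 0.0442  0.999  -0.0004]
 [ 0.999  -0.0442 -0.0002]
 [-0.0002 -0.0003 -1.    ]] [ 3.3126 -1.0942 -0.6099  1.0251  1.2559 -0.5517]
[ 272  129   21  160 2021] [281.3736 207.3414]
((280.9769287109375, 208.4154052734375), (13.645625114440918, 159.14349365234375), 3.1798300743103027)
[285.3908 128.9662] [276.5631 287.8646] [0.4611 0.3023 0.148 ] [0.4484 0.1782 0.148 ] [0.4547 0.2403 0.148 ] 0.1246923493512243 5.812693791309622
[285.3908 128.9662] [276.5631 287.8646] [0.461  0.3023 0.152 ] [0.4486 0.1805 0.152 ] [0.4548 0.2414 0.152 ] 0.12248404621109983 5.812693791309628
(array([0.4607, 0.3002, 0.1545]), np.float64(0.004350720685283724)) (array([0.4491, 0.1807, 0.1511]), np.float64(0.0016546986195117694))
[0.4359 0.3086 0.012 ]
[0.5921 0.2921 0.012 ]
```

Request:
{"fn": "send_rows", "kwargs": {
  "delta_rot": [
    [0,0,0.03],
    [0,0,0.06],
    [0,0,0.06],
    [0,0,0.06],
    [0,0,0.06],
    [0,0,0.06],
    [0,0,0.06],
    [0,0,0.06]
  ],
  "xyz": [
    [0.2,-0.1,2],
    [0.4,-0.2,5],
    [0.4,-0.2,8],
    [0.4,-0.2,10],
    [0.4,-0.2,11.2],
    [0.4,-0.2,11.6],
    [0.4,-0.2,11.6],
    [0.4,-0.2,11.6]
  ],
  "jaw": [0.5,0.5,0.5,0.5,0.5,0.5,0.5,0.5]
}}

```text
time: 2.4
ee_pos: [0.4547, 0.2424, 0.1358]
tool_rot: [[0.099, 0.995, 0.002], [0.995, -0.099, 0.001], [0.001, 0.002, -1.0]]
force: [0.0, 0.2, -1.0]
opening: 0.0429
```

Request:
{"fn": "send_rows", "kwargs": {
  "delta_rot": [
    [0,0,0],
    [0,0,0],
    [0,0,0],
    [0,0,0],
    [0,0,0],
    [0,0,0],
    [0,0,0],
    [0,0,0]
  ],
  "xyz": [
    [0,0,0],
    [0,0,0],
    [0,0,0],
    [0,0,0],
    [0,0,0],
    [0,0,0],
    [0,0,0],
    [0,0,0]
  ],
  "jaw": [0.3,0.2,0.1,0,0,0,0,0],
  "newtons": 35
}}

```text
time: 3.2
ee_pos: [0.4547, 0.242, 0.1352]
tool_rot: [[0.1, 0.995, 0.002], [0.995, -0.1, 0.001], [0.001, 0.002, -1.0]]
force: [0.0, 0.1, 5.3]
opening: 0.0084
```

```bash
python3 - <<'E'
from h import *
f=manip.grab_frame("wrist");cv2.imwrite("pics/w3.png",f)
s=manip.get_state();print(s["ee_pos"],s["tool_rot"],s["opening"],s["force"])
E
```

```text
[0.45470548 0.24200547 0.13522619] [[ 9.98979429e-02  9.94995862e-01  1.90677357e-03]
 [ 9.94997354e-01 -9.98992988e-02  6.29344846e-04]
 [ 8.16680861e-04  1.83436440e-03 -9.99997984e-01]] 0.008736680347021537 [1.14933352 0.73697226 5.0198188 ]
```

View pics/w3.png

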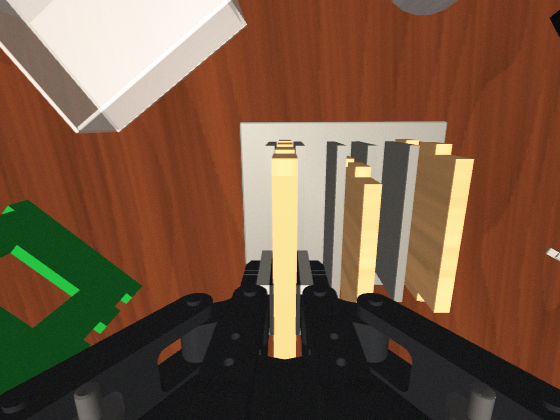

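Gripped, with a measured opening of about 8.7 mm. The wrist view shows the strip centred between the pads at u≈285. Now I'll lift straight up.

Request:
{"fn": "send_rows", "kwargs": {
  "delta_rot": [
    [0,0,0],
    [0,0,0],
    [0,0,0],
    [0,0,0],
    [0,0,0],
    [0,0,0],
    [0,0,0],
    [0,0,0]
  ],
  "xyz": [
    [0,0,-1],
    [0,0,-3],
    [0,0,-5.5],
    [0,0,-8.5],
    [0,0,-12],
    [0,0,-15],
    [0,0,-17],
    [0,0,-17]
  ],
  "jaw": [0,0,0,0,0,0,0,0]
}}

```text
time: 4.05
ee_pos: [0.4548, 0.2421, 0.3074]
tool_rot: [[0.1, 0.995, 0.004], [0.995, -0.1, 0.002], [0.002, 0.004, -1.0]]
force: [0.1, -0.1, -0.7]
opening: 0.0085
```

```bash
python3 - <<'E'
from h import *
from scipy.spatial.transform import Rotation as Ro
np.set_printoptions(precision=3,suppress=True)
f=manip.grab_frame("scene");s=manip.get_state();cv2.imwrite("pics/s4.png",cv2.resize(f[60:270,240:520],(800,600)))
manip.grab_frame("wrist");print(s["ee_pos"],s["tool_rot"],s["opening"],s["force"],s["qpos"])
R=s["tool_rot"];t=np.radians(35)
# seat goal
x,z=np.array([np.cos(t),0,np.sin(t)]),np.array([-np.sin(t),0,np.cos(t)])
G=np.c_[np.cross(x,-z),x,-z]
O=np.array([.545,-.250,.060])
for h in(.1235,.1235+.06):
    T=O+x*.0045+z*h;d=R.T@(T-s["ee_pos"]);print(T,d*100)
T=O+x*.034+z*.17;print("pre",T,R.T@(T-s["ee_pos"])*100)
print(G,(Ro.from_matrix(R).inv()*Ro.from_matrix(G)).as_rotvec())
E
```

```text
[0.454 0.242 0.305] [[ 0.1    0.995  0.001]
 [ 0.995 -0.1    0.001]
 [ 0.001  0.001 -1.   ]] 0.008107664340476512 [-0.268 -0.655 -1.027] [ 20.565   2.364  11.588  99.14    0.003 116.295]
[ 0.478 -0.25   0.164] [-48.722   7.232  14.116]
[ 0.443 -0.25   0.213] [-49.062   3.814   9.197]
pre [ 0.475 -0.25   0.219] [-48.743   6.99    8.615]
[[ 0.     0.819  0.574]
 [ 1.     0.    -0.   ]
 [-0.     0.574 -0.819]] [-0.609  0.03  -0.097]
```

View pics/s4.png

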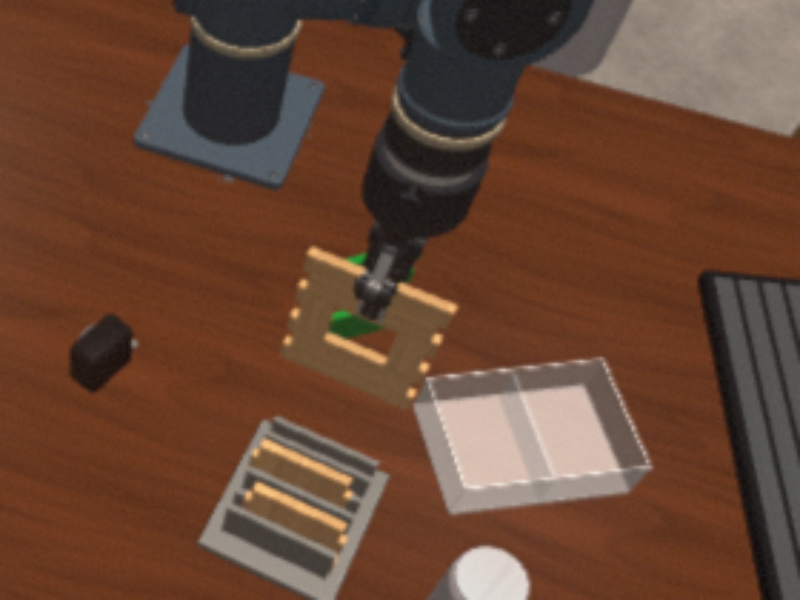

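The scene view shows the panel held upright by the middle of its top edge, (312,250)–(455,308), with both low panels still in the rack. I'll carry it toward the stand and tilt it on the way.

Request:
{"fn": "send_rows", "kwargs": {
  "delta_rot": [
    [-0.03,0,0],
    [-0.1,0.005,-0.015],
    [-0.18,0.01,-0.03],
    [-0.26,0.015,-0.045],
    [-0.35,0.02,-0.06],
    [-0.44,0.02,-0.07],
    [-0.53,0.025,-0.085],
    [-0.609,0.03,-0.097]
  ],
  "xyz": [
    [-2,0,0],
    [-6,0,0],
    [-10.5,0,0],
    [-15.5,0,0],
    [-20.5,1,0],
    [-25.5,2,0],
    [-30.5,3,0],
    [-35.5,4,0]
  ],
  "jaw": [0,0,0,0,0,0,0,0]
}}

```text
time: 4.95
ee_pos: [0.4568, -0.1123, 0.3014]
tool_rot: [[-0.001, 0.819, 0.574], [1.0, 0.001, 0.001], [-0.0, 0.574, -0.819]]
force: [1.7, 0.1, -1.2]
opening: 0.0086
```

```bash
cat > go.py <<'E'
from h import *
from scipy.spatial.transform import Rotation as Ro
np.set_printoptions(precision=3,suppress=True)
t=np.radians(35);x,z=np.array([np.cos(t),0,np.sin(t)]),np.array([-np.sin(t),0,np.cos(t)])
G=np.c_[np.cross(x,-z),x,-z];O=np.array([.545,-.250,.060])
def show():
    s=manip.get_state();R=s["tool_rot"];print(s["time"],s["ee_pos"],s["opening"],s["force"],s["qpos"])
    print("rot",(Ro.from_matrix(R).inv()*Ro.from_matrix(G)).as_rotvec())
    for n,a,h in(("pre",.034,.18),("near",.0345,.1235),("goal",.0045,.1235)):
        T=O+x*a+z*h;print(n,T,R.T@(T-s["ee_pos"])*100)
E
python3 - <<'E'
from go import *
manip.grab_frame("wrist");show()
E
```

```text
5.0 [ 0.454 -0.125  0.299] 0.008735505357236465 [ 0.245 -3.344 -3.291] [-35.326 -39.331 -28.621  70.649  18.426  60.804]
rot [-0.004  0.017 -0.015]
pre [ 0.47  -0.25   0.227] [-12.414  -2.644   6.981]
near [ 0.502 -0.25   0.181] [-12.318  -2.575  12.63 ]
goal [ 0.478 -0.25   0.164] [-12.361  -5.575  12.641]
```

Request:
{"fn": "send_rows", "kwargs": {
  "delta_rot": [
    [0,0,0],
    [0,0,0],
    [0,0,0],
    [0,0,0],
    [0,0,0],
    [0,0,0],
    [0,0,0],
    [0,0,0]
  ],
  "xyz": [
    [-3,-0.6,0],
    [-6,-1.3,0.5],
    [-9,-2,1.5],
    [-12.4,-2.6,3],
    [-12.4,-2.6,5],
    [-12.4,-2.6,5],
    [-12.4,-2.6,5],
    [-12.4,-2.6,5]
  ],
  "jaw": [0,0,0,0,0,0,0,0]
}}

```text
time: 5.8
ee_pos: [0.4652, -0.2347, 0.2485]
tool_rot: [[-0.001, 0.82, 0.572], [1.0, 0.001, 0.0], [-0.0, 0.572, -0.82]]
force: [-0.8, -0.5, -0.4]
opening: 0.0085
```

```bash
python3 - <<'E'
from go import *
f=manip.grab_frame("scene");g=manip.grab_frame("top");w=manip.grab_frame("wrist");show()
cv2.imwrite("pics/c5.png",np.hstack([cv2.resize(f[90:240,120:270],(400,400),interpolation=2),cv2.resize(g[140:290,330:480],(400,400),interpolation=2)]))
cv2.imwrite("pics/w5.png",w)
E
```

```text
5.95 [ 0.466 -0.235  0.25 ] 0.00849656687537488 [ 0.111  0.335 -0.864] [-48.666 -27.642 -27.083  65.693  25.458  46.948]
rot [-0.     0.001  0.002]
pre [ 0.47  -0.25   0.227] [-1.479 -0.98   2.103]
near [ 0.502 -0.25   0.181] [-1.472 -0.93   7.753]
goal [ 0.478 -0.25   0.164] [-1.466 -3.93   7.753]
```

View pics/c5.png

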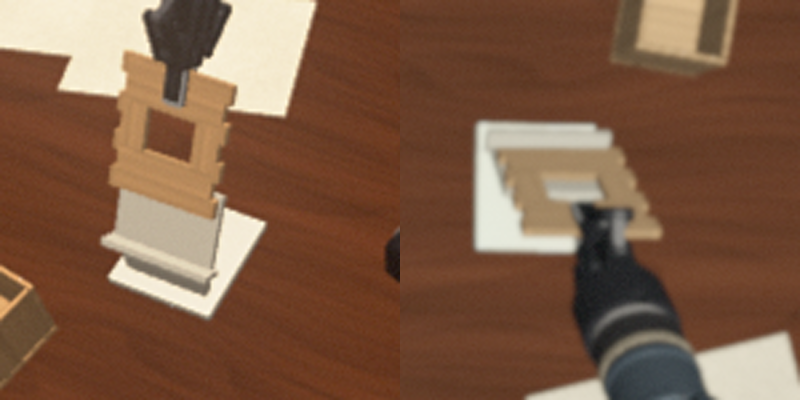

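View pics/w5.png

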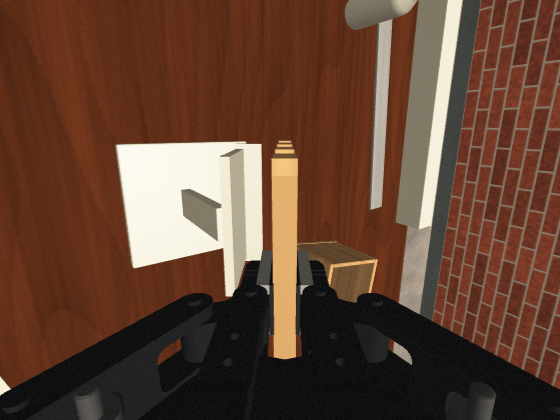

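The panel is above the stand with its face parallel to the board, about 15 mm off centre to +y. The stand estimate agrees with the views: ledge ends at (103,240) and (215,280) in the left crop. I'll lower it to 10 mm above the ledge and 10 mm off the board.

Request:
{"fn": "send_rows", "kwargs": {
  "delta_rot": [
    [0,0,0],
    [0,0,0],
    [0,0,0],
    [0,0,0],
    [0,0,0],
    [0,0,0],
    [0,0,0],
    [0,0,0]
  ],
  "xyz": [
    [-1,-0.9,0],
    [-1.5,-0.9,1],
    [-1.5,-0.9,3],
    [-1.5,-0.9,5],
    [-1.5,-0.9,6.5],
    [-1.5,-2,6.7],
    [-1.5,-2.9,6.7],
    [-1.5,-2.9,6.7]
  ],
  "jaw": [0,0,0,0,0,0,0,0]
}}

```text
time: 6.75
ee_pos: [0.4786, -0.2502, 0.1759]
tool_rot: [[0.001, 0.821, 0.571], [1.0, -0.001, 0.0], [0.001, 0.571, -0.821]]
force: [-0.1, 0.4, -0.9]
opening: 0.0086
```

```bash
python3 - <<'E'
from go import *
f=manip.grab_frame("scene");g=manip.grab_frame("top");w=manip.grab_frame("wrist");show()
w=w[100:320,180:400]
cv2.imwrite("pics/c6.png",np.hstack([cv2.resize(f[110:230,140:260],(400,400),interpolation=2),cv2.resize(w,(400,400),interpolation=2)]))
E
```

```text
6.9 [ 0.48  -0.251  0.178] 0.008241410973653437 [-0.122  0.484 -1.26 ] [-48.613 -23.787 -32.671  56.169  25.412  47.104]
rot [0.    0.002 0.001]
pre [ 0.47  -0.25   0.227] [ 0.109  1.944 -4.587]
near [ 0.502 -0.25   0.181] [0.121 1.993 1.063]
goal [ 0.478 -0.25   0.164] [ 0.123 -1.007  1.062]
```

View pics/c6.png

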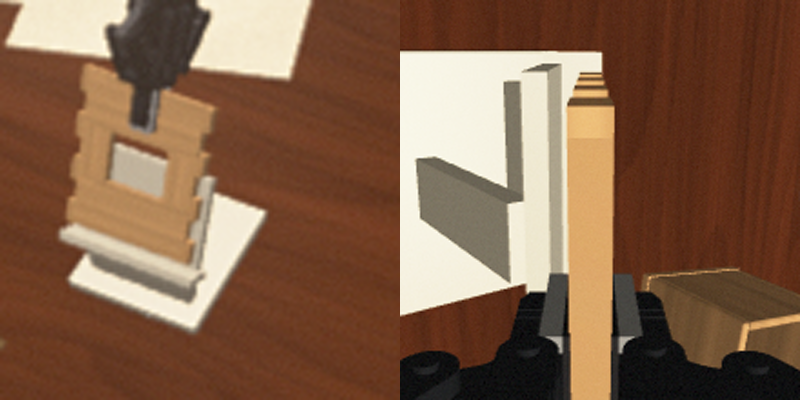

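The panel hangs just above the ledge and parallel to the board, with a gap of about 1 cm. I'll close in to about 2–3 mm, then lower until it touches.

Request:
{"fn": "send_rows", "kwargs": {
  "delta_rot": [
    [0,0,0],
    [0,0,0],
    [0,0,0],
    [0,0,0],
    [0,0,0],
    [0,0,0],
    [0,0,0],
    [0,0,0]
  ],
  "xyz": [
    [0,-0.4,0],
    [0,-0.7,0],
    [0,-0.7,0.3],
    [0,-0.7,0.6],
    [0,-0.7,0.7],
    [0,-0.7,0.8],
    [0,-0.7,0.8],
    [0,-0.7,0.8]
  ],
  "jaw": [0,0,0,0,0,0,0,0]
}}

```text
time: 7.7
ee_pos: [0.4788, -0.2505, 0.1664]
tool_rot: [[-0.0, 0.82, 0.572], [1.0, 0.0, -0.0], [-0.0, 0.572, -0.82]]
force: [0.1, -0.5, -0.4]
opening: 0.0088
```

Request:
{"fn": "send_rows", "kwargs": {
  "delta_rot": [
    [0,0,0],
    [0,0,0],
    [0,0,0],
    [0,0,0],
    [0,0,0],
    [0,0,0],
    [0,0,0],
    [0,0,0]
  ],
  "xyz": [
    [0,0,0.05],
    [0,0,0.1],
    [0,0,0.15],
    [0,0,0.2],
    [0,0,0.2],
    [0,0,0.2],
    [0,0,0.2],
    [0,0,0.2]
  ],
  "jaw": [0,0,0,0,0,0,0,0]
}}

```text
time: 8.5
ee_pos: [0.4799, -0.2506, 0.1648]
tool_rot: [[0.0, 0.82, 0.572], [1.0, 0.0, -0.0], [-0.0, 0.572, -0.82]]
force: [-0.8, 0.3, -1.4]
opening: 0.0088
```

Request:
{"fn": "send_rows", "kwargs": {
  "delta_rot": [
    [0,0,0],
    [0,0,0],
    [0,0,0],
    [0,0,0],
    [0,0,0],
    [0,0,0],
    [0,0,0],
    [0,0,0]
  ],
  "xyz": [
    [0,0,0.05],
    [0,0,0.1],
    [0,0,0.15],
    [0,0,0.2],
    [0,0,0.2],
    [0,0,0.2],
    [0,0,0.2],
    [0,0,0.2]
  ],
  "jaw": [0,0,0,0,0,0,0,0]
}}

```text
time: 9.3
ee_pos: [0.4807, -0.2505, 0.1647]
tool_rot: [[0.001, 0.82, 0.572], [1.0, -0.0, -0.001], [-0.001, 0.572, -0.82]]
force: [-10.3, 3.2, 8.8]
opening: 0.0084
```

The force of about 13 N along the panel means it is on the ledge. Now I'll slide it against the board.

Request:
{"fn": "send_rows", "kwargs": {
  "delta_rot": [
    [0,0,0],
    [0,0,0],
    [0,0,0],
    [0,0,0],
    [0,0,0],
    [0,0,0],
    [0,0,0],
    [0,0,0]
  ],
  "xyz": [
    [0,-0.05,-0.1],
    [0,-0.1,-0.1],
    [0,-0.15,-0.1],
    [0,-0.2,-0.1],
    [0,-0.25,-0.1],
    [0,-0.3,-0.1],
    [0,-0.3,-0.1],
    [0,-0.3,-0.1]
  ],
  "jaw": [0,0,0,0,0,0,0,0]
}}

```text
time: 10.1
ee_pos: [0.4789, -0.2509, 0.1636]
tool_rot: [[-0.001, 0.818, 0.575], [1.0, 0.001, -0.001], [-0.002, 0.575, -0.818]]
force: [2.1, 1.5, 4.7]
opening: 0.0085
```

Request:
{"fn": "send_rows", "kwargs": {
  "delta_rot": [
    [0,0,0],
    [0,0,0],
    [0,0,0],
    [0,0,0],
    [0,0,0],
    [0,0,0],
    [0,0,0],
    [0,0,0]
  ],
  "xyz": [
    [0,-0.05,0],
    [0,-0.1,0],
    [0,-0.1,0.05],
    [0,-0.1,0.05],
    [0,-0.1,0.05],
    [0,-0.1,0.05],
    [0,-0.1,0.05],
    [0,-0.1,0.05]
  ],
  "jaw": [0,0,0,0,0,0,0,0]
}}

```text
time: 10.9
ee_pos: [0.4787, -0.2509, 0.1634]
tool_rot: [[-0.001, 0.818, 0.576], [1.0, 0.001, -0.001], [-0.002, 0.576, -0.818]]
force: [2.9, 2.3, 7.2]
opening: 0.0084
```

```bash
python3 - <<'E'
from go import *
f=manip.grab_frame("scene");w=manip.grab_frame("wrist");show()
w=w[100:320,180:400]
cv2.imwrite("pics/c7.png",np.hstack([cv2.resize(f[110:230,140:260],(400,400),interpolation=2),cv2.resize(w,(400,400),interpolation=2)]))
E
```

```text
11.0 [ 0.479 -0.251  0.163] 0.008601134147997298 [3.194 1.187 6.927] [-48.823 -23.7   -34.352  54.421  25.643  46.867]
rot [0.003 0.001 0.002]
pre [ 0.47  -0.25   0.227] [ 0.083  2.912 -5.719]
near [ 0.502 -0.25   0.181] [ 0.089  2.946 -0.069]
goal [ 0.478 -0.25   0.164] [ 0.093 -0.054 -0.078]
```

View pics/c7.png

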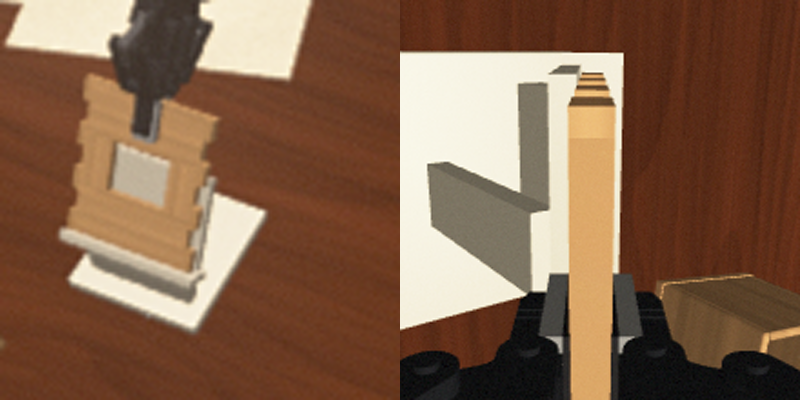

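The pose is within 1 mm of the estimated seat goal, the forces show both contacts, and the panel lies on the ledge against the board. I'll release it slowly and then back off along the fingers.

Request:
{"fn": "send_rows", "kwargs": {
  "delta_rot": [
    [0,0,0],
    [0,0,0],
    [0,0,0],
    [0,0,0],
    [0,0,0],
    [0,0,0],
    [0,0,0],
    [0,0,0]
  ],
  "xyz": [
    [0,0,0],
    [0,0,0],
    [0,0,0],
    [0,0,0],
    [0,0,0],
    [0,0,0],
    [0,0,0],
    [0,0,0]
  ],
  "jaw": [0.12,0.16,0.2,0.25,0.3,0.35,0.4,0.4],
  "newtons": 20
}}

```text
time: 11.8
ee_pos: [0.4772, -0.2504, 0.1609]
tool_rot: [[0.0, 0.82, 0.572], [1.0, -0.0, -0.0], [-0.0, 0.572, -0.82]]
force: [0.6, -0.0, 0.1]
opening: 0.0342
```

Request:
{"fn": "send_rows", "kwargs": {
  "delta_rot": [
    [0,0,0],
    [0,0,0],
    [0,0,0],
    [0,0,0],
    [0,0,0],
    [0,0,0],
    [0,0,0],
    [0,0,0]
  ],
  "xyz": [
    [0,0,-0.5],
    [0,0,-1.5],
    [0,0,-3],
    [0,0,-5],
    [0,0,-7],
    [0,0,-9],
    [0,0,-10],
    [0,0,-10]
  ],
  "jaw": [0.4,0.4,0.4,0.4,0.4,0.4,0.4,0.4]
}}

```text
time: 12.6
ee_pos: [0.4202, -0.2516, 0.2459]
tool_rot: [[0.001, 0.818, 0.575], [1.0, 0.001, -0.004], [-0.004, 0.575, -0.818]]
force: [-0.1, -0.3, -0.3]
opening: 0.0341
```

```bash
python3 - <<'E'
from go import *
f=manip.grab_frame("scene");g=manip.grab_frame("top");show()
f=f.copy()
for y in(-.06,.06):
  for a,h in((.009,0),(.009,.14)):
    q=proj("scene",O+x*a+z*h+np.array([0,y,0]));print(q)
cv2.imwrite("pics/c8.png",np.hstack([cv2.resize(f[110:230,140:260],(400,400),interpolation=2),cv2.resize(g[160:260,340:440],(400,400),interpolation=2)]))
E
```

```text
12.7 [ 0.42  -0.251  0.243] 0.034311047300898984 [-0.647  0.831 -0.083] [-55.875 -30.528 -29.308  69.789  28.257  39.596]
rot [-0.001  0.001 -0.   ]
pre [ 0.47  -0.25   0.227] [0.069 3.128 4.161]
near [ 0.502 -0.25   0.181] [0.073 3.186 9.811]
goal [ 0.478 -0.25   0.164] [0.073 0.186 9.815]
[161.763 178.308]
[167.181 132.665]
[198.118 191.788]
[205.707 145.917]
```

View pics/c8.png

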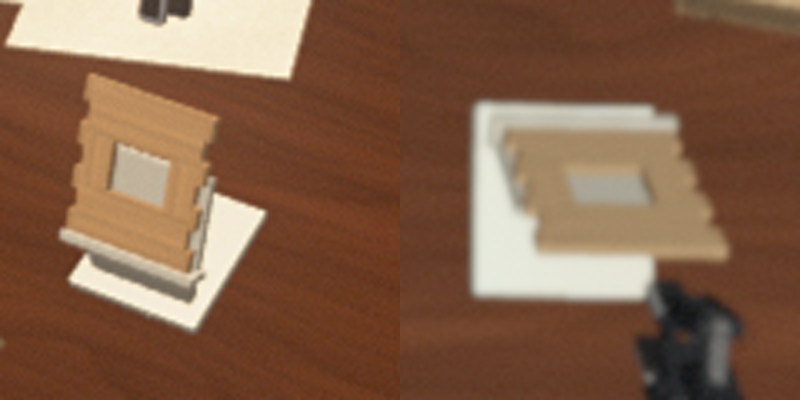

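The released panel rests on the ledge against the board. Its corners at (88,74), (217,119), (70,230) and (192,268) are within about 5 crop pixels (about 1.5 camera pixels) of those predicted for the seated pose. The gripper is clear.

```bash
python3 -c "
from bench import manip
print(manip.finish_job(),manip.get_state()['time'])"
```

```text
the job is handed in; nothing more can be done
the job is handed in; nothing more can be done
```

The window panel is on the sloped stand, released and resting on the ledge against the back board. I handed the job in at about 12.7 s; `finish_job()` reports no verdict.

I gripped the panel by its top edge and lifted it straight out of the rack. Then I carried it over tilted at 35° and lowered it until it touched the ledge (about 13 N). I slid it against the board, opened the jaws slowly and backed off about 10 cm.

Last checks:
- **Before release:** the tool was within about 1 mm of the estimated seat pose, and the forces showed contact with both the ledge and the board.
- **After release:** in the scene camera, the panel's corners were within about 1.5 pixels of where a seated, centred panel should appear. The force on the tool was near zero.
- **Other objects:** the low panels were still in the rack when I looked after the lift. I did not measure them or the other things on the bench again at the end.
- **Disagreement:** two early estimates of the stand's ledge and board height differed by about 4–5 mm. I set the panel down by contact force rather than relying on them.

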